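Clear the bottle roller and load it

TASK

The bottle roller is needed for the yellow-capped jar, but a rinsed beaker is lying on it. First stand the beaker mouth down in the round pocket of the blue drying stand, rim flat on the pocket floor; then lay the jar on its side on the two rollers, along them (cap to either end). Set both down rather than dropping them, and leave the oil bottle and the petri dish where they are.

Things in the scene. Friction and masses are not known exactly. Their poses are not given: they have to be found in the camera images.
- roller: Fixed bottle roller: white housing 124 x 184 mm (x, y), 30 mm high; two black rubber rollers, 20 mm diameter, along its own y at x = +-18 mm, axes 46 mm and tops 56 mm above the desk; they do not turn. Grey end cheeks (84 mm wide in x, 18 mm thick) rise to 60 mm, 136 mm clear between them. Origin: centre of its underside, on the desk.
- cradle (a point): Point midway between the two rollers, midway along them, at the height of their axes (46 mm above the desk); axes as the roller's. A cylinder of radius 26 mm lying on both rollers has its axis 31 mm above this point.
- stand: Fixed blue drying stand, a 120 x 120 x 20 mm block with one round pocket of 61 mm diameter, 12 mm deep, in the middle of its top. Origin: centre of its underside, on the desk.
- pocket (a point): Centre of the pocket's floor, 8 mm above the desk (12 mm below the top of the stand).
- beaker: Loose clear glass beaker with a blue band 7 to 17 mm from its closed base, 63 mm tall, slightly conical: outside diameter 50 mm at its closed base and 53 mm at its open rim, wall about 2 mm. Origin: centre of the outside of its closed base; its z axis points from the base to the open mouth. It starts lying on the rollers, its mouth towards the roller's +y (robot's left).
- beaker_mouth (a point): Centre of the beaker's open rim, 63 mm from its base along its z axis.
- jar: Loose specimen jar with a fixed yellow screw cap, closed, 75 mm tall, about 0.12 kg: body 52 mm diameter up to 60 mm, cap 55 mm diameter from 60 to 75 mm. Origin: centre of its underside; z axis points from the bottom to the cap. It starts upright on the desk.
- jar_mid (a point): Point on the jar's axis, halfway up (37.5 mm from its bottom).
- oil_bottle: Loose amber dropper bottle with black top, 27 mm diameter, 85 mm tall, upright on the desk; bystander. Origin: centre of its underside.
- petri: Loose closed petri dish, 90 mm diameter, 16 mm high, flat on the desk; bystander. Origin: centre of its underside.
Things that resemble listed ones, but are neither listed nor needed, are in the scene too. Leave any green look-alike of the beaker alone. Of the things that look like the jar, take the one that is nearest to the robot's base at the start.

How it is judged:
On the way, in this order (a step that is already met when the one before it is completed fails the run):
1. the beaker stands mouth down in the pocket of the drying stand, let go (horizontal distance between beaker_mouth and pocket below 0.006 m and horizontal distance between beaker and pocket below 0.01 m and angle between beaker's own z axis and vertical above 3.02 rad and z of beaker_mouth in the frame of pocket below 0.004 m and contact force between the fingers and beaker below 0.1 N), for 0.2 s.
2. the jar lies on its side on the rollers, let go (angle between the z axis of jar and the y axis of roller, either way round below 0.15 rad and x of jar_mid in the frame of cradle between -0.008 and 0.008 m and y of jar_mid in the frame of cradle between -0.04 and 0.04 m and z of jar_mid in the frame of cradle between 0.022 and 0.038 m and contact force between the fingers and jar below 0.1 N), for 0.2 s.
At the end, for the whole second after the job is handed in: Beaker upside down (within 0.12 rad), rim within 4 mm of the pocket floor and 6 mm of its centre (base 10 mm). Jar on the rollers: within 0.15 rad of their direction, middle 22 to 38 mm above their axes, within 8 mm of the line between them and 40 mm of their middle. Both released, at rest (all of step 1 and all of step 2 and linear speed of each of beaker, jar below 0.02 m/s); the robot touches nothing.
It fails at once if the beaker is dropped (falls freely by more than about 25 mm) (contact force between anything else and beaker below 0.05 N and linear speed of beaker above 0.7 m/s).
It fails at once if the jar is dropped (falls freely by more than about 25 mm) (contact force between anything else and jar below 0.05 N and linear speed of jar above 0.7 m/s).
It fails at once if the oil bottle is moved by more than 30 mm or knocked over (distance of oil_bottle from where it was at the start of the episode above 0.03 m or angle between oil_bottle's own z axis and vertical above 0.5 rad).
It fails at once if the petri dish is moved by more than 30 mm or knocked over (distance of petri from where it was at the start of the episode above 0.03 m or angle between petri's own z axis and vertical above 0.5 rad).
It also fails if it takes over 67 s, if anything falls off the work surface, if the arm or the gripper's body presses on something with over 40 N, if the wrist force passes 120 N, or if a joint passes its speed limit or range.

ROBOT

A 6-joint arm with a two-finger parallel gripper is mounted at the origin on a cart in front of the work surface, level with it; the furniture and walls round the work are solid. World frame = base frame: x ahead of the robot, y to its left, z up, the work surface at z = 0. Lengths are in m, angles in rad, forces in N, time in s.
With the tool pointing down it reaches from about 0.35 to 0.775 m from the base axis. Payload 5.5 kg.
Tool frame: the origin (TCP) lies between the finger pads; the fingertips stand 19 mm ahead of it and the grasp point (between the pads) is the TCP; z points along the fingers, y is the line along which they close (so a half turn about z gives the same grasp; the last joint's range is limited). The gripper opens to 85 mm and grips with 20 to 120 N. Pads are 22 mm wide; open, the fingers measure 114 mm over their backs; the gripper's body (76 mm by 85 mm) begins 54 mm behind the grasp point. The pads swing forward as they close: fully open they stand 13 mm farther back than shut.
Start: joints at [-1.256, 0.313, 0.046, 1.304, 0, 1.431], TCP at [0.253, -0.517, 0.25] pointing down, gripper open.
Joint ranges: [-2.76, 2.76], [-0.86, 1.69], [-1.03, 1.26], [-2.2, 2.34], [-1.47, 1.5], [-3.14, 3.14]. Speed limits (rad/s): [2.57, 2.57, 3.14, 3.14, 3.14, 3.14].

INTERFACE

Orientations are given as a unit quaternion [w, x, y, z].
In Python, from workcell import env gives the robot as it stands.
- The arm moves only by the shell command python3 -m pendant 'ROWS' [FORCE]. ROWS is JSON, a list of rows, each an object with "travel": the shift along the tool's x, y, z scaled (see below), a list of three; "rot": the turn, a rotation vector about the tool's x, y, z scaled (see below), a list of three; "fingers": the opening, from -1 (shut) to 1 (fully open). In form: [{"travel": [dx, dy, dz], "rot": [wx, wy, wz], "fingers": fingers}, ...]. A call has 1 to 10 rows; each row is the pose to reach, as a shift and turn from the pose commanded when the call began, along the tool's axes at that moment; what a row does not reach only later rows make up. The controller multiplies each number of a shift by 0.12 m and each number of a turn by 60 degrees. A row lasts 1/10 s, in which the tool goes at most 50 mm and 8.59 degrees, less where a joint would pass 70% of its speed; a pose out of reach is approached as far as the arm can. A call with a number of a shift or a turn outside -1 to 1 is refused whole. A call with a gripper value outside its range is refused whole. The fingers move at their own pace and stop on an object; FORCE is the grip in N (left out, the last holds). Time passes only in rows, so rows that repeat a pose let the fingers close. It gives the time, the measured TCP pose, the force, the opening and the grip force at its end, in the units of the state.
- env.get_state(): the state, without advancing time (a new reading comes with each control period).
- env.read_camera(name): name is "scene" or "side" or "wrist"; returns (picture, depth): 420x560x3 uint8, blue, green, red; 420x560 float32, m along the optical axis (not along the pixel's ray), 0 where there is no reading.
- env.camera_model(name): a dict with "fovy" (degrees; the focal length in pixels is half the picture's height over the tangent of half this angle, whatever the lens; pixels are square), "cx", "cy" (the principal point, pixels), "rvec" (rotation vector, rad) and "tvec" (3), from world to camera coordinates, as OpenCV has them; the wrist camera has in their place "T_tool_cam" (4x4, takes a point from camera to tool coordinates, whose origin is the TCP and whose axes are the flange's). Camera axes: x right, y down, z forward; pixel columns grow to the right and rows downward; lengths in m; the calibration is good to about 2 mm. A picture is of the moment at which its call begins: read the wrist's pose just before it. camera_model takes no time and is no camera call.
- env.hand_in(): hands the job in; it is judged then, once.
Trained networks look in the newest picture that a camera, given by its name, has taken for a name from the list of things; names that differ only in an ending like _2 or _b are one class to them, and where a whole thing is asked for, a point or a joint stands for the part that bears it (a point fixed in the world has none). Each returns a list of dicts, best first, with "conf" (0 to 1); they miss things now and then, are a little off and sometimes report something else, mostly with a low value. They report only what shows in the picture. A call takes as long as a camera call. They do not tell look-alikes from the thing itself.
- env.outline_of(camera, target): "mask" (420x560 bool, what is visible of it) and "xy" ([column, row] in pixels, amid what is visible of it).
The state is a dict: "clock": time; "joint_pos": joint angles; "qvel": joint speeds; "tau": joint torques, N m; "tcp_pos": TCP position; "orientation": TCP orientation; "wrist_force": force on the tool from outside, world axes, zero at the start; "ft_torque": the same for the moment, N m; "finger_gap": finger opening in m; "grip_force": force on a finger pad.
Only numpy, scipy, OpenCV 4.12 (cv2) and the standard library are available. Lean on these libraries where they do the work, as an engineer would, in place of code of your own. Each camera call takes 0.05 s, during which the arm holds its last target. There are 200 camera calls.

## Working session

There is one attempt and no reset: what is moved stays moved. The work goes in short steps, Python scripts to look and compute and a shell command to move; the robot and the scene stay as the last step left them, time stands still between calls to the robot, and variables do not carry over. Pictures are saved under pics/ and viewed, at most 13 in all, crops included, and the job is handed in when it is done.

```bash
mkdir -p pics; ls; cat > h.py <<'E'
import numpy as np, cv2
from workcell import env
from scipy.spatial.transform import Rotation as R
def cam(n):
    m=env.camera_model(n); f=210/np.tan(np.radians(m['fovy'])/2)
    if 'rvec' in m:
        Rm=cv2.Rodrigues(np.array(m['rvec'],float))[0]; t=np.array(m['tvec'],float).reshape(3)
        T=np.eye(4);T[:3,:3]=Rm.T;T[:3,3]=-Rm.T@t
    else:
        s=env.get_state();q=s['orientation'];W=np.eye(4);W[:3,:3]=R.from_quat([q[1],q[2],q[3],q[0]]).as_matrix();W[:3,3]=s['tcp_pos']
        T=W@np.array(m['T_tool_cam'])
    return f,m['cx'],m['cy'],T
def pts(n,d,c=None):
    f,cx,cy,T=c or cam(n); v,u=np.mgrid[:420,:560]
    P=np.stack([(u-cx)/f*d,(v-cy)/f*d,d],-1)
    return P@T[:3,:3].T+T[:3,3]
def shot(n):
    c=cam(n);p,d=env.read_camera(n); return p,d,pts(n,d,c)
E
python3 - <<'E'
from h import *
s=env.get_state();print(s)
ims=[]
for n in("scene","side"):
    print(n,env.camera_model(n))
    p,d,P=shot(n);cv2.imwrite(f'pics/{n}.png',p);np.savez(f'{n}.npz',p=p,d=d,P=P)
    for t in("roller","stand","beaker","jar","oil_bottle","petri"):
        for o in env.outline_of(n,t):
            m=o['mask']&(d>0);Q=P[m]
            if len(Q): print(n,t,round(o['conf'],2),np.round(o['xy']),len(Q),'med',np.median(Q,0).round(3),'lo',np.percentile(Q,3,0).round(3),'hi',np.percentile(Q,97,0).round(3))
print(env.camera_model('wrist'))
E
```

```text
pics
{'clock': 0.0, 'joint_pos': array([-1.25561578e+00,  3.14013758e-01,  4.49505276e-02,  1.30361608e+00,
       -2.91115552e-06,  1.43117038e+00]), 'qvel': array([ 3.17003206e-05, -2.16546731e-03, -2.78817370e-03,  7.84670341e-04,
        8.50942044e-04, -8.08746087e-04]), 'tau': array([-7.11296543e-04, -4.80628252e+01,  2.98531562e+01,  1.96856959e-02,
       -1.07660874e-04, -4.21638106e-06]), 'tcp_pos': array([ 0.25241259, -0.51608322,  0.24938962]), 'orientation': array([-9.37738118e-04,  9.74254681e-01,  2.25448287e-01, -8.39853765e-05]), 'wrist_force': array([ 0.79659814, -0.5054992 ,  0.23827259]), 'ft_torque': array([ 0.03267545,  0.032743  , -0.00055895]), 'grip_force': 0.0, 'finger_gap': 0.08517296812835859}
scene {'fovy': 44.035228202931336, 'cx': 279.74641142207736, 'cy': 204.8581977896483, 'rvec': array([ 1.38566993, -2.23165854,  0.84137767]), 'tvec': array([0.23490991, 0.42337884, 1.00555002])}
scene roller 0.84 [282. 222.] 2637 med [0.529 0.006 0.032] lo [ 0.48  -0.099  0.011] hi [0.599 0.076 0.062]
scene beaker 0.93 [285. 203.] 623 med [ 0.548 -0.011  0.093] lo [ 
[... 1571 characters left out ...]
] lo [ 0.482 -0.098  0.004] hi [0.619 0.081 0.062]
side petri 0.88 [235. 183.] 579 med [ 0.704 -0.174  0.016] lo [ 0.666 -0.22   0.003] hi [ 0.745 -0.137  0.02 ]
side petri 0.63 [252. 312.] 1071 med [0.459 0.262 0.068] lo [0.44  0.227 0.001] hi [0.488 0.274 0.077]
{'fovy': 64.93859686498008, 'cx': 279.46596260440214, 'cy': 210.97600275960428, 'T_tool_cam': array([[-1.02369060e-03, -9.51500488e-01, -3.07645531e-01,
         7.86290413e-02],
       [ 9.99998945e-01, -1.29107724e-03,  6.65607266e-04,
         9.40349255e-04],
       [-1.03051978e-03, -3.07644525e-01,  9.51500806e-01,
        -1.24540351e-01],
       [ 0.00000000e+00,  0.00000000e+00,  0.00000000e+00,
         1.00000000e+00]])}
```

View pics/scene.png

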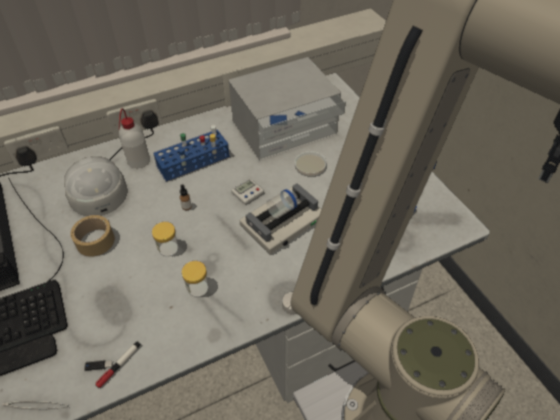

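View pics/side.png

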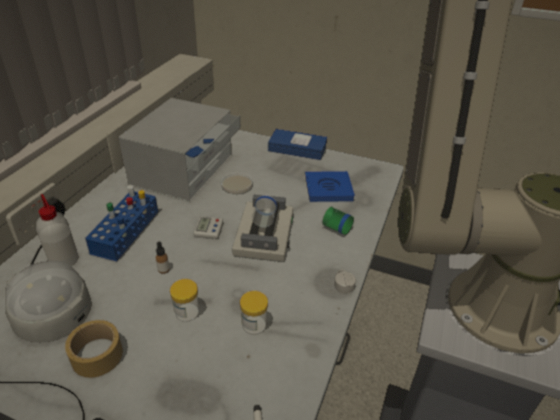

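The two jars are at scene pixels (196,276), about (0.455, 0.250) m, and (165,240), about (0.60, 0.275) m. The first is nearer the base, at 0.52 m against 0.66 m, so that is the target. The clear beaker is on the roller at side pixel (264,207). The green look-alike at (338,220) stays put, and the blue stand is at side (328,188). Next I'll refine the roller yaw and plan a wrist view.

```bash
cat >> h.py <<'E'
def W():
    s=env.get_state();q=s['orientation'];return np.array(s['tcp_pos']),R.from_quat([q[1],q[2],q[3],q[0]])
def plan(wps,start=None):
    "wps: list of (pos,Rotation); prints travel, rot in pendant units for each leg, from the rounded previous"
    p,r=start or W()
    for q,o in wps:
        t=np.round(r.inv().apply(np.array(q)-p)/.12,3); w=np.round((r.inv()*o).as_rotvec()/np.radians(60),3)
        print('travel',t.tolist(),'rot',w.tolist(),'rows>=',int(np.ceil(max(np.linalg.norm(t)*.12/.05,np.linalg.norm(w)*60/8.59))),'BAD' if abs(np.r_[t,w]).max()>1 else '')
        p=p+r.apply(t*.12); r=r*R.from_rotvec(w*np.radians(60))
    return p,r
def tool(z,y):
    "tool rotation with z axis and y as near as possible"
    z=np.array(z,float);z/=np.linalg.norm(z);y=np.array(y,float);y-=z*(y@z);y/=np.linalg.norm(y)
    return R.from_matrix(np.c_[np.cross(y,z),y,z])
E
python3 - <<'E'
from h import *
for n in('scene','side'):
    z=np.load(n+'.npz');P=z['P'];d=z['d'];p=z['p']
    b=(d>0)&(P[...,0]>.42)&(P[...,0]<.66)&(P[...,1]>-.14)&(P[...,1]<.13)
    for lo,hi in((.024,.036),(.056,.064)):
        m=b&(P[...,2]>lo)&(P[...,2]<hi)
        r=cv2.minAreaRect(P[m][:,:2].astype(np.float32)*1000);print(n,lo,r,m.sum())
    blue=(p[...,0].astype(int)-p[...,2]>50)&(d>0)&(P[...,2]<.03)&(P[...,0]<.56)&(P[...,1]<-.15)
    if blue.sum()>50: print('stand',cv2.minAreaRect(P[blue][:,:2].astype(np.float32)*1000),np.median(P[blue],0))
    desk=(d>0)&(abs(P[...,2])<.01); print('desk',np.median(P[desk][:,2]),P[desk][:,2].std())
print(W()[1].as_matrix().round(3))
down=[0,0,-1]
plan([((.31,-.40,.27),tool(down,[.3,-.95,0])),((.40,-.29,.28),tool(down,[.1,-1,0])),((.43,-.19,.25),tool(down,[0,-1,0])),((.46,-.09,.25),tool(down,[0,-1,0]))])
E
```

```text
scene 0.024 ((578.8585205078125, -7.767578125), (181.47775268554688, 185.60218811035156), 16.947275161743164) 1220
scene 0.056 ((555.362060546875, -16.071701049804688), (87.55973052978516, 174.31228637695312), 13.845542907714844) 558
desk 0.0008318889930851725 0.002459043405358379
side 0.024 ((512.989013671875, -24.296676635742188), (210.55682373046875, 186.03433227539062), 13.283920288085938) 1359
side 0.056 ((554.826171875, -15.759239196777344), (83.4537124633789, 174.74777221679688), 13.90405559539795) 540
stand ((463.55841064453125, -265.18621826171875), (120.11392974853516, 122.21202087402344), 24.15617561340332) [ 0.46448844 -0.26836093  0.02123832]
desk 0.0009450217526998927 0.002018943739895428
[[ 0.898  0.439  0.   ]
 [ 0.439 -0.898 -0.   ]
 [-0.     0.    -1.   ]]
travel [0.857, -0.663, -0.164] rot [0.0, 0.0, 0.142] rows>= 3 
travel [0.991, -0.648, -0.083] rot [0.0, -0.0, 0.197] rows>= 3 
travel [0.332, -0.804, 0.25] rot [0.0, -0.0, 0.095] rows>= 3 
travel [0.25, -0.833, -0.0] rot [0.0, -0.0, 0.0] rows>= 3
```

```bash
python3 -m pendant '[{"travel":[0.86,-0.66,-0.16],"rot":[0,0,0.142],"fingers":1},{"travel":[0.86,-0.66,-0.16],"rot":[0,0,0.142],"fingers":1},{"travel":[0.86,-0.66,-0.16],"rot":[0,0,0.142],"fingers":1}]'
python3 -m pendant '[{"travel":[0.99,-0.65,-0.08],"rot":[0,0,0.197],"fingers":1},{"travel":[0.99,-0.65,-0.08],"rot":[0,0,0.197],"fingers":1},{"travel":[0.99,-0.65,-0.08],"rot":[0,0,0.197],"fingers":1},{"travel":[0.99,-0.65,-0.08],"rot":[0,0,0.197],"fingers":1},{"travel":[0.99,-0.65,-0.08],"rot":[0,0,0.197],"fingers":1},{"travel":[0.99,-0.65,-0.08],"rot":[0,0,0.197],"fingers":1}]'
cat > look.py <<'E'
from h import *
import sys
i=sys.argv[1]
p,d,P=shot('wrist');cv2.imwrite(f'pics/w{i}.png',p);np.savez(f'w{i}.npz',p=p,d=d,P=P)
print(W()[0])
desk=(d>0)&(abs(P[...,2])<.012); print('desk',np.median(P[desk][:,2]))
for t in sys.argv[2:]:
    for o in env.outline_of('wrist',t):
        m=o['mask']&(d>0);Q=P[m]
        if len(Q): print(t,round(o['conf'],2),np.round(o['xy']),len(Q),'med',np.median(Q,0).round(4),'lo',np.percentile(Q,3,0).round(3),'hi',np.percentile(Q,97,0).round(3))
blue=(p[...,0].astype(int)-p[...,2]>50)&(d>0)&(P[...,2]<.03)&(P[...,2]>.014)&(abs(P[...,0]-.4636)<.08)&(abs(P[...,1]+.265)<.08)
if blue.sum()>50: print('stand',cv2.minAreaRect(P[blue][:,:2].astype(np.float32)*1000),np.median(P[blue],0))
b=(d>0)&(abs(P[...,0]-.555)<.12)&(abs(P[...,1]+.016)<.13)&(P[...,2]>.055)&(P[...,2]<.066)
if b.sum()>50: print('cheeks',cv2.minAreaRect(P[b][:,:2].astype(np.float32)*1000))
E
python3 look.py 1 stand beaker
python3 -m pendant '[{"travel":[0.33,-0.8,0.25],"rot":[0,0,0.095],"fingers":1},{"travel":[0.33,-0.8,0.25],"rot":[0,0,0.095],"fingers":1},{"travel":[0.33,-0.8,0.25],"rot":[0,0,0.095],"fingers":1},{"travel":[0.33,-0.8,0.25],"rot":[0,0,0.095],"fingers":1}]'
python3 -m pendant '[{"travel":[0.25,-0.833,0],"rot":[0,0,0],"fingers":1},{"travel":[0.25,-0.833,0],"rot":[0,0,0],"fingers":1},{"travel":[0.25,-0.833,0],"rot":[0,0,0],"fingers":1},{"travel":[0.25,-0.833,0],"rot":[0,0,0],"fingers":1},{"travel":[0.25,-0.833,0],"rot":[0,0,0],"fingers":1},{"travel":[0.25,-0.833,0],"rot":[0,0,0],"fingers":1}]'
python3 look.py 2 stand beaker roller
python3 -c "
import cv2;a=cv2.imread('pics/w1.png');b=cv2.imread('pics/w2.png')
import numpy as np
cv2.imwrite('pics/w12.png',cv2.resize(np.vstack([a,b]),None,fx=.7,fy=.7))"
```

```text
clock: 1.0
tcp_pos: [0.3111, -0.3977, 0.27]
orientation: [-0.0, 0.988, 0.153, 0.0]
wrist_force: [0.7, -1.4, 0.6]
finger_gap: 0.0852
grip_force: 0.0
clock: 1.6
tcp_pos: [0.3999, -0.2905, 0.2791]
orientation: [0.0, 0.999, 0.05, -0.0]
wrist_force: [-0.4, 0.0, 0.0]
finger_gap: 0.0858
grip_force: 0.0
[ 0.39965466 -0.29084862  0.27894875]
desk 0.0007268907857633233
stand 0.6 [269. 109.] 12581 med [ 0.4712 -0.2718  0.0206] lo [ 0.405 -0.333  0.008] hi [ 0.531 -0.209  0.023]
beaker 0.68 [14.  3.] 274 med [ 0.5378 -0.0499  0.0795] lo [ 0.534 -0.056  0.066] hi [ 0.544 -0.037  0.088]
beaker 0.59 [123. 162.] 3178 med [ 0.4004 -0.1208  0.0469] lo [ 0.366 -0.143  0.002] hi [ 0.428 -0.094  0.053]
stand ((466.0764465332031, -272.033935546875), (122.87069702148438, 119.59156799316406), 24.674400329589844) [ 0.47313723 -0.27175825  0.02085009]
cheeks ((538.9754638671875, -64.93901824951172), (19.384878158569336, 94.57698822021484), 5.1370720863342285)
clock: 2.15
tcp_pos: [0.4297, -0.1899, 0.2486]
orientation: [-0.0, 1.0, 0.001, -0.001]
wrist_force: [-0.6, -0.0, -0.1]
finger_gap: 0.0854
grip_force: 0.
[... 209 characters left out ...]
4266
stand 0.85 [441. 172.] 13018 med [ 0.47   -0.2726  0.0206] lo [ 0.405 -0.333  0.008] hi [ 0.532 -0.206  0.023]
beaker 0.87 [187.  83.] 5637 med [ 0.5543 -0.0221  0.1003] lo [ 0.53  -0.052  0.081] hi [0.58  0.009 0.105]
beaker 0.66 [298. 236.] 2962 med [ 0.403  -0.1148  0.0472] lo [ 0.366 -0.143  0.002] hi [ 0.427 -0.089  0.053]
roller 0.92 [234.  72.] 20315 med [ 0.5586 -0.0314  0.0314] lo [ 0.491 -0.106  0.029] hi [0.621 0.063 0.061]
stand ((466.7806091308594, -271.3299560546875), (123.60258483886719, 120.20613861083984), 24.609485626220703) [ 0.49234457 -0.28155818  0.02099846]
cheeks ((555.8316650390625, -19.148216247558594), (83.70376586914062, 171.5903778076172), 13.86886215209961)
```

View pics/w12.png

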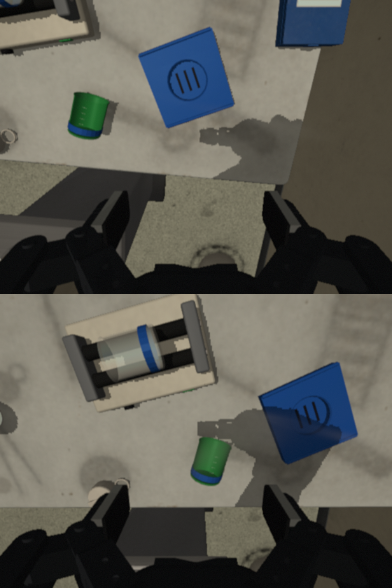

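The top panel of the picture (wrist view 1) shows the stand pocket at about (269,109), and the green look-alike at (123,162). The lower panel (view 2) shows the clear beaker on the rollers at (187,83), blue-banded base toward −y. Next I'll fit the pocket circle and the beaker axis.

```bash
python3 - <<'E'
from h import *
a=np.radians(13.9);ex=np.array([np.cos(a),np.sin(a)]);ey=np.array([-ex[1],ex[0]]);c=np.array([.5555,-.0185])
for n in('w1','w2','side'):
    z=np.load(n+'.npz');P=z['P'];d=z['d'];p=z['p'].astype(int)
    near=(d>0)&(np.hypot(P[...,0]-.466,P[...,1]+.27)<.045)
    m=near&(P[...,2]<.0145)&(P[...,2]>0.002)
    print(n,'pocket floor',m.sum(),np.median(P[m],0) if m.sum() else '',cv2.minEnclosingCircle(P[m][:,:2].astype(np.float32)) if m.sum()>20 else '')
    blue=(d>0)&(np.hypot(P[...,0]-.466,P[...,1]+.27)<.11)&(P[...,2]>.017)&(P[...,2]<.03)
    r=cv2.minAreaRect(P[blue][:,:2].astype(np.float32)*1000); print('  top',r)
    Q=P[(d>0)&(P[...,2]>.068)&(np.hypot(P[...,0]-.55,P[...,1]+.02)<.06)]
    if len(Q):
        q=(Q[:,:2]-c)@np.c_[ex,ey]; print('  beaker roller frame x',np.percentile(q[:,0],[1,50,99]).round(4),'y',np.percentile(q[:,1],[.5,2,50,98,99.5]).round(4),'z',np.percentile(Q[:,2],[50,99]).round(4))
        for y in np.arange(-.035,.045,.01):
            s=abs(q[:,1]-y)<.005
            if s.sum()>30: print('   y',y.round(3),'n',s.sum(),'x',np.percentile(q[s,0],[3,97]).round(4),'ztop',np.percentile(Q[s,2],98).round(4))
print(env.get_state()['joint_pos'].round(3))
E
```

```text
w1 pocket floor 2345 [ 0.46724418 -0.2716429   0.00888835] ((0.46650657057762146, -0.271866112947464), 0.030650455504655838)
  top ((466.5082092285156, -271.9879455566406), (125.06236267089844, 120.28518676757812), 24.776092529296875)
  beaker roller frame x [-0.0265 -0.025  -0.0206] y [-0.0335 -0.0332 -0.0256 -0.0115 -0.0084] z [0.0798 0.0888]
   y -0.035 n 74 x [-0.0251 -0.0205] ztop 0.0847
   y -0.025 n 134 x [-0.0263 -0.0237] ztop 0.0888
   y -0.015 n 54 x [-0.0263 -0.0244] ztop 0.0864
w2 pocket floor 2246 [ 0.465475   -0.27555775  0.00902557] ((0.465690553188324, -0.2734013795852661), 0.03055289201438427)
  top ((466.48065185546875, -271.9410400390625), (125.10442352294922, 120.9505615234375), 24.672809600830078)
  beaker roller frame x [-0.0254 -0.0017  0.0235] y [-0.0331 -0.0328 -0.0031  0.0285  0.0294] z [0.1004 0.1051]
   y -0.035 n 493 x [-0.0228  0.0215] ztop 0.1028
   y -0.025 n 888 x [-0.0245  0.0224] ztop 0.1043
   y -0.015 n 844 x [-0.0244  0.0221] ztop 0.1043
   y -0.005 n 851 x [-0.0242  0.0218] ztop 0.1044
   y 0.005 n 846 x [-0.0242  0.0218] ztop 0.1046
   y 0.015 n 840 x [-0.0244  0.0216] ztop 0.1048
   y 0.025 n 871 x [-0.0247  0.0223] ztop 0.1055
side pocket floor 172 [ 0.46922789 -0.27886143  0.00968196] ((0.46843791007995605, -0.2791288495063782), 0.02867232635617256)
  top ((465.2464294433594, -268.15240478515625), (125.02835845947266, 128.5559539794922), 24.714115142822266)
  beaker roller frame x [-0.0264 -0.0035  0.0251] y [-0.0301 -0.0282  0.0048  0.0327  0.0343] z [0.0995 0.1064]
   y -0.025 n 34 x [-0.0263  0.018 ] ztop 0.1049
   y -0.015 n 65 x [-0.0253  0.0224] ztop 0.1053
   y -0.005 n 53 x [-0.0238  0.0208] ztop 0.1051
   y 0.005 n 59 x [-0.0255  0.0227] ztop 0.1058
   y 0.015 n 56 x [-0.0242  0.0237] ztop 0.1061
   y 0.025 n 58 x [-0.0252  0.0236] ztop 0.1071
[-0.368  0.109 -0.216  1.246 -0.     2.775]
```

```bash
cat >> h.py <<'E'
from scipy.spatial.transform import Slerp
a_=np.radians(13.9);EX=np.array([np.cos(a_),np.sin(a_),0]);EY=np.array([-EX[1],EX[0],0]);C=np.array([.5555,-.0185,0])-.0012*EX
def seq(q,o,n,start=None):
    p,r=start or W();S=Slerp([0,1],R.concatenate([r,o]))
    return [(p+(np.array(q)-p)*k/n,S(k/n)) for k in range(1,n+1)]
Z=np.array([0,0,1.])
t_=np.radians(42);TZ=-Z*np.cos(t_)+EY*np.sin(t_);RP=tool(TZ,EX)
G=C+EY*(-.0125)+Z*.0775
E
python3 - <<'E'
from h import *
print(G,RP.as_matrix().round(2))
w=seq(G-.11*TZ+Z*.02,RP,3)
plan(w+[(G-.06*TZ,RP),(G,RP)])
E
```

```text
[ 0.55733799 -0.03092223  0.0775    ] [[-0.18  0.97 -0.16]
 [ 0.72  0.24  0.65]
 [ 0.67  0.   -0.74]]
travel [0.32, 0.03, 0.194] rot [0.211, 0.165, -0.548] rows>= 5 
travel [0.206, 0.232, 0.211] rot [0.211, 0.164, -0.549] rows>= 5 
travel [0.003, 0.337, 0.165] rot [0.21, 0.164, -0.548] rows>= 5 
travel [-0.111, -0.001, 0.54] rot [0.0, 0.0, -0.0] rows>= 2 
travel [-0.0, 0.0, 0.5] rot [0.0, 0.0, -0.0] rows>= 2
```

```bash
python3 -m pendant '[{"travel":[0.32,0.03,0.194],"rot":[0.211,0.165,-0.548],"fingers":1},{"travel":[0.32,0.03,0.194],"rot":[0.211,0.165,-0.548],"fingers":1},{"travel":[0.32,0.03,0.194],"rot":[0.211,0.165,-0.548],"fingers":1},{"travel":[0.32,0.03,0.194],"rot":[0.211,0.165,-0.548],"fingers":1},{"travel":[0.32,0.03,0.194],"rot":[0.211,0.165,-0.548],"fingers":1}]'
python3 -m pendant '[{"travel":[0.206,0.232,0.211],"rot":[0.211,0.164,-0.549],"fingers":1},{"travel":[0.206,0.232,0.211],"rot":[0.211,0.164,-0.549],"fingers":1},{"travel":[0.206,0.232,0.211],"rot":[0.211,0.164,-0.549],"fingers":1},{"travel":[0.206,0.232,0.211],"rot":[0.211,0.164,-0.549],"fingers":1},{"travel":[0.206,0.232,0.211],"rot":[0.211,0.164,-0.549],"fingers":1}]'
python3 -m pendant '[{"travel":[0.003,0.337,0.165],"rot":[0.21,0.164,-0.548],"fingers":1},{"travel":[0.003,0.337,0.165],"rot":[0.21,0.164,-0.548],"fingers":1},{"travel":[0.003,0.337,0.165],"rot":[0.21,0.164,-0.548],"fingers":1},{"travel":[0.003,0.337,0.165],"rot":[0.21,0.164,-0.548],"fingers":1},{"travel":[0.003,0.337,0.165],"rot":[0.21,0.164,-0.548],"fingers":1},{"travel":[0.003,0.337,0.165],"rot":[0.21,0.164,-0.548],"fingers":1},{"travel":[0.003,0.337,0.165],"rot":[0.21,0.164,-0.548],"fingers":1}]'
python3 - <<'E'
from h import *
p,r=W();print(p-(G-.11*TZ+Z*.02),(r.inv()*RP).as_rotvec(),env.get_state()['joint_pos'].round(2))
p,d,P=shot('wrist');cv2.imwrite('pics/w3.png',p)
e=P[...,0]*0;q=(P-C)
Q=q[(d>0)&(P[...,2]>.068)&(P[...,2]<.11)&(abs(q@EX)<.04)&(abs(q@EY)<.045)]
if len(Q): print('x',np.percentile(Q@EX,[1,50,99]),'y',np.percentile(Q@EY,[.5,50,99.5]),'z',np.percentile(Q[:,2],[50,99]))
print(plan([(G-.06*TZ,RP),(G,RP)])[0])
E
```

```text
clock: 3.45
tcp_pos: [0.4982, -0.0954, 0.2254]
orientation: [-0.109, 0.949, 0.283, 0.085]
wrist_force: [0.2, -0.7, -0.5]
finger_gap: 0.0854
grip_force: 0.0
clock: 3.95
tcp_pos: [0.5369, -0.099, 0.2014]
orientation: [-0.207, 0.802, 0.537, 0.161]
wrist_force: [-1.0, 0.2, 0.4]
finger_gap: 0.0856
grip_force: 0.0
clock: 4.65
tcp_pos: [0.5753, -0.1015, 0.1789]
orientation: [-0.282, 0.576, 0.735, 0.221]
wrist_force: [-0.3, 0.2, 0.6]
finger_gap: 0.0853
grip_force: 0.0
[ 0.00028026  0.0008633  -0.00038078] [-0.00045296  0.00050536 -0.00043365] [-0.55  0.75  0.36  1.75  0.49  0.64]
x [-0.02373014  0.00092124  0.02534251] y [-0.03284282 -0.0078129   0.02983086] z [0.09996727 0.10510329]
travel [-0.117, -0.004, 0.536] rot [-0.0, 0.001, 0.0] rows>= 2 
travel [0.0, 0.001, 0.5] rot [-0.0, -0.0, 0.0] rows>= 2 
[ 0.55738298 -0.03090414  0.07749152]
```

View pics/w3.png

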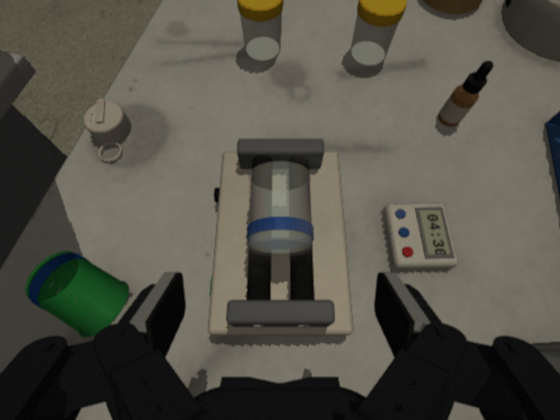

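The wrist view shows the beaker at (280,205) with its blue band at (280,232) toward me and its mouth away. It lies centred between the open fingers. The green one, at (75,290), stays off the path. Descending to grip.

```bash
python3 -m pendant '[{"travel":[-0.117,0,0.536],"rot":[0,0,0],"fingers":1},{"travel":[-0.117,0,0.536],"rot":[0,0,0],"fingers":1},{"travel":[-0.117,0,0.8],"rot":[0,0,0],"fingers":1},{"travel":[-0.117,0,1.0],"rot":[0,0,0],"fingers":1},{"travel":[-0.117,0,1.0],"rot":[0,0,0],"fingers":1}]' 25
python3 -m pendant '[{"travel":[0,0,0.036],"rot":[0,0,0],"fingers":1},{"travel":[0,0,0.036],"rot":[0,0,0],"fingers":1},{"travel":[0,0,0.036],"rot":[0,0,0],"fingers":0.3},{"travel":[0,0,0.036],"rot":[0,0,0],"fingers":0},{"travel":[0,0,0.036],"rot":[0,0,0],"fingers":0},{"travel":[0,0,0.036],"rot":[0,0,0],"fingers":0},{"travel":[0,0,0.036],"rot":[0,0,0],"fingers":0},{"travel":[0,0,0.036],"rot":[0,0,0],"fingers":0},{"travel":[0,0,0.036],"rot":[0,0,0],"fingers":0}]' 25
python3 - <<'E'
from h import *
p,r=W();print(p-G,env.get_state()['joint_pos'].round(2))
hd=np.array([.4664,-.2720,0]);h=hd/np.linalg.norm(hd);tz=h*np.cos(t_)-Z*np.sin(t_);RL=tool(tz,np.cross(Z,h))
bz=RP.inv().apply(EY); print('beaker z after',RL.apply(bz))
A=hd+Z*(.008+.042)   # TCP at seat
p1,r1=G+Z*.12,RP
w=[(p1,RP)]+seq(A+Z*.13-h*.0,RL,4,(p1,RP))
plan(w+[(A+Z*.05,RL)])
E
```

```text
clock: 5.2
tcp_pos: [0.5562, -0.0311, 0.0797]
orientation: [-0.284, 0.575, 0.735, 0.22]
wrist_force: [-0.4, -0.4, -0.4]
finger_gap: 0.0857
grip_force: 0.0
clock: 6.1
tcp_pos: [0.5583, -0.0312, 0.0781]
orientation: [-0.281, 0.575, 0.736, 0.221]
wrist_force: [0.6, -3.8, 5.7]
finger_gap: 0.0509
grip_force: 25.9
[ 0.00093445 -0.00032595  0.00055085] [-0.47  0.74  0.07  1.44  0.53  0.71]
beaker z after [-4.64523711e-17 -2.50728202e-17 -1.00000000e+00]
travel [0.668, -0.006, -0.738] rot [0.0, 0.001, 0.001] rows>= 3 
travel [-0.353, -0.304, -0.268] rot [-0.011, -0.353, -0.211] rows>= 3 
travel [-0.352, -0.381, -0.141] rot [-0.011, -0.353, -0.211] rows>= 3 
travel [-0.29, -0.453, -0.024] rot [-0.011, -0.353, -0.211] rows>= 3 
travel [-0.177, -0.505, 0.058] rot [-0.011, -0.353, -0.211] rows>= 3 
travel [0.496, 0.0, 0.445] rot [0.0, 0.0, 0.0] rows>= 2
```

```bash
python3 -m pendant '[{"travel":[0.13,0,-0.15],"rot":[0,0,0],"fingers":0},{"travel":[0.4,0,-0.44],"rot":[0,0,0],"fingers":0},{"travel":[0.668,-0.006,-0.738],"rot":[0,0,0],"fingers":0},{"travel":[0.668,-0.006,-0.738],"rot":[0,0,0],"fingers":0},{"travel":[0.668,-0.006,-0.738],"rot":[0,0,0],"fingers":0}]'
python3 -m pendant '[{"travel":[-0.353,-0.304,-0.268],"rot":[-0.011,-0.353,-0.211],"fingers":0},{"travel":[-0.353,-0.304,-0.268],"rot":[-0.011,-0.353,-0.211],"fingers":0},{"travel":[-0.353,-0.304,-0.268],"rot":[-0.011,-0.353,-0.211],"fingers":0},{"travel":[-0.353,-0.304,-0.268],"rot":[-0.011,-0.353,-0.211],"fingers":0}]'
python3 -m pendant '[{"travel":[-0.352,-0.381,-0.141],"rot":[-0.011,-0.353,-0.211],"fingers":0},{"travel":[-0.352,-0.381,-0.141],"rot":[-0.011,-0.353,-0.211],"fingers":0},{"travel":[-0.352,-0.381,-0.141],"rot":[-0.011,-0.353,-0.211],"fingers":0},{"travel":[-0.352,-0.381,-0.141],"rot":[-0.011,-0.353,-0.211],"fingers":0}]'
python3 -m pendant '[{"travel":[-0.29,-0.453,-0.024],"rot":[-0.011,-0.353,-0.211],"fingers":0},{"travel":[-0.29,-0.453,-0.024],"rot":[-0.011,-0.353,-0.211],"fingers":0},{"travel":[-0.29,-0.453,-0.024],"rot":[-0.011,-0.353,-0.211],"fingers":0},{"travel":[-0.29,-0.453,-0.024],"rot":[-0.011,-0.353,-0.211],"fingers":0}]'
python3 -m pendant '[{"travel":[-0.177,-0.505,0.058],"rot":[-0.011,-0.353,-0.211],"fingers":0},{"travel":[-0.177,-0.505,0.058],"rot":[-0.011,-0.353,-0.211],"fingers":0},{"travel":[-0.177,-0.505,0.058],"rot":[-0.011,-0.353,-0.211],"fingers":0},{"travel":[-0.177,-0.505,0.058],"rot":[-0.011,-0.353,-0.211],"fingers":0},{"travel":[-0.177,-0.505,0.058],"rot":[-0.011,-0.353,-0.211],"fingers":0},{"travel":[-0.177,-0.505,0.058],"rot":[-0.011,-0.353,-0.211],"fingers":0}]'
python3 - <<'E'
from h import *
hd=np.array([.4664,-.2720,0]);h=hd/np.linalg.norm(hd);tz=h*np.cos(t_)-Z*np.sin(t_);RL=tool(tz,np.cross(Z,h));A=hd+Z*.05
p,r=W();print(p-A-Z*.13,(r.inv()*RL).as_rotvec(),env.get_state()['joint_pos'].round(2))
for n in('side','scene'):
    p,d,P=shot(n);cv2.imwrite(f'pics/h_{n}.png',p);np.savez(f'h_{n}.npz',p=p,d=d,P=P)
    for o in env.outline_of(n,'beaker'):
        m=o['mask']&(d>0);Q=P[m]
        if len(Q): print(n,round(o['conf'],2),np.round(o['xy']),len(Q),'med',np.median(Q,0).round(4),'lo',np.percentile(Q,3,0).round(3),'hi',np.percentile(Q,97,0).round(3))
p=np.hstack([cv2.imread('pics/h_side.png')[20:340,180:560],cv2.imread('pics/h_scene.png')[60:380,180:560]]);cv2.imwrite('pics/h2.png',p)
E
```

```text
clock: 6.6
tcp_pos: [0.5574, -0.0306, 0.1977]
orientation: [-0.281, 0.575, 0.736, 0.221]
wrist_force: [-1.4, -0.9, -0.7]
finger_gap: 0.0506
grip_force: 26.5
clock: 7.0
tcp_pos: [0.5329, -0.089, 0.1928]
orientation: [-0.113, 0.522, 0.833, 0.145]
wrist_force: [-0.1, 0.1, -0.7]
finger_gap: 0.0501
grip_force: 26.6
clock: 7.4
tcp_pos: [0.5082, -0.1483, 0.1859]
orientation: [0.058, 0.447, 0.89, 0.064]
wrist_force: [-0.8, 0.3, -0.4]
finger_gap: 0.0505
grip_force: 26.6
clock: 7.8
tcp_pos: [0.4843, -0.2079, 0.1783]
orientation: [0.227, 0.351, 0.908, -0.02]
wrist_force: [-1.2, 1.6, -1.7]
finger_gap: 0.0504
grip_force: 26.6
clock: 8.4
tcp_pos: [0.4703, -0.2739, 0.1827]
orientation: [0.388, 0.239, 0.884, -0.103]
wrist_force: [-1.0, -0.6, -0.2]
finger_gap: 0.0505
grip_force: 26.8
[ 0.00385041 -0.00193647  0.00271746] [ 0.00317277 -0.01228618 -0.00047721] [-0.77 -0.16 -1.02 -0.1   0.18 -0.16]
side 0.9 [332. 141.] 258 med [ 0.4631 -0.2519  0.1601] lo [ 0.446 -0.275  0.142] hi [ 0.491 -0.245  0.201]
side 0.59 [334. 222.] 570 med [ 0.3917 -0.0969  0.0414] lo [ 0.362 -0.122  0.012] hi [ 0.427 -0.083  0.053]
scene 0.48 [356. 254.] 214 med [ 0.3644 -0.1184  0.0389] lo [ 0.113 -0.148 -0.001] hi [0.396 0.098 0.472]
scene 0.36 [198. 274.] 742 med [0.4514 0.248  0.0728] lo [0.439 0.223 0.004] hi [0.487 0.271 0.078]
```

View pics/h2.png

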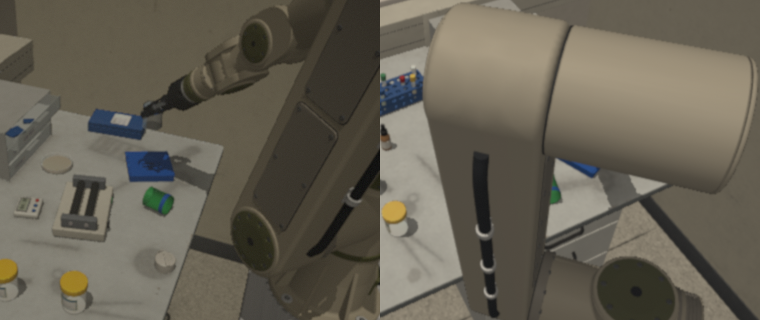

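The left panel shows the beaker held mouth-down above the stand (side pixel about (332,141)). Joint 3 is at its limit with this radial heading, so I'll swing the tool round to heading −95°. The wrist then sits farther out, and the camera stays clear of the green look-alike.

```bash
cat >> h.py <<'E'
hd=np.array([.4664,-.2720,0]);h=np.array([np.cos(np.radians(-95)),np.sin(np.radians(-95)),0]);RL=tool(h*np.cos(t_)-Z*np.sin(t_),np.cross(Z,h));A=hd+Z*.05
E
python3 - <<'E'
from h import *
plan(seq(A+Z*.13,RL,2)+[(A+Z*.06,RL)])
E
```

```text
travel [0.021, -0.002, -0.003] rot [0.401, -0.004, 0.363] rows>= 4 
travel [0.019, -0.01, -0.0] rot [0.4, -0.004, 0.364] rows>= 4 
travel [0.434, -0.001, 0.39] rot [0.0, 0.0, -0.0] rows>= 2
```

```bash
python3 -m pendant '[{"travel":[0.021,-0.002,-0.003],"rot":[0.401,-0.004,0.363],"fingers":0},{"travel":[0.021,-0.002,-0.003],"rot":[0.401,-0.004,0.363],"fingers":0},{"travel":[0.021,-0.002,-0.003],"rot":[0.401,-0.004,0.363],"fingers":0},{"travel":[0.021,-0.002,-0.003],"rot":[0.401,-0.004,0.363],"fingers":0},{"travel":[0.021,-0.002,-0.003],"rot":[0.401,-0.004,0.363],"fingers":0},{"travel":[0.021,-0.002,-0.003],"rot":[0.401,-0.004,0.363],"fingers":0}]'
python3 - <<'E'
from h import *
print(env.get_state()['joint_pos'].round(2))
plan(seq(A+Z*.13,RL,1))
E
```

```text
clock: 9.2
tcp_pos: [0.4686, -0.2724, 0.1818]
orientation: [0.346, 0.473, 0.782, -0.21]
wrist_force: [-0.3, -1.2, 0.6]
finger_gap: 0.0507
grip_force: 26.8
[-0.44 -0.05 -0.92 -0.01 -0.46  0.47]
travel [0.018, -0.015, 0.002] rot [0.403, -0.003, 0.366] rows>= 4
```

```bash
python3 -m pendant '[{"travel":[0.018,-0.015,0.002],"rot":[0.403,-0.003,0.366],"fingers":0},{"travel":[0.018,-0.015,0.002],"rot":[0.403,-0.003,0.366],"fingers":0},{"travel":[0.018,-0.015,0.002],"rot":[0.403,-0.003,0.366],"fingers":0},{"travel":[0.018,-0.015,0.002],"rot":[0.403,-0.003,0.366],"fingers":0},{"travel":[0.018,-0.015,0.002],"rot":[0.403,-0.003,0.366],"fingers":0},{"travel":[0.018,-0.015,0.002],"rot":[0.403,-0.003,0.366],"fingers":0},{"travel":[0.018,-0.015,0.002],"rot":[0.403,-0.003,0.366],"fingers":0}]'
python3 - <<'E'
from h import *
print(env.get_state()['joint_pos'].round(2))
p,r=W();print(p-A-Z*.13,(r.inv()*RL).as_rotvec())
ims=[]
for n in('side','wrist'):
    p,d,P=shot(n);np.savez(f'i_{n}.npz',p=p,d=d,P=P);ims.append(p)
    for o in env.outline_of(n,'beaker'):
        m=o['mask']&(d>0);Q=P[m]
        if len(Q): print(n,round(o['conf'],2),np.round(o['xy']),len(Q),'med',np.median(Q,0).round(4),'lo',np.percentile(Q,3,0).round(3),'hi',np.percentile(Q,97,0).round(3))
cv2.imwrite('pics/i.png',np.hstack([cv2.resize(ims[0][80:260,240:420],(420,420)),ims[1][:,90:470]]))
plan([(A+Z*.05,RL)])
E
```

```text
clock: 9.9
tcp_pos: [0.4646, -0.2731, 0.1799]
orientation: [0.275, 0.674, 0.616, -0.3]
wrist_force: [-0.0, 0.1, 0.5]
finger_gap: 0.0505
grip_force: 26.8
[-0.3   0.21 -0.53  0.6  -0.81  1.26]
[-0.00181223 -0.00105739 -0.00013494] [-0.00163761  0.00018117 -0.00241557]
side 0.89 [338. 219.] 577 med [ 0.3912 -0.097   0.0424] lo [ 0.361 -0.123  0.013] hi [ 0.426 -0.083  0.054]
side 0.58 [337. 142.] 309 med [ 0.4604 -0.2514  0.1595] lo [ 0.44  -0.267  0.138] hi [ 0.485 -0.245  0.185]
wrist 0.63 [277. 265.] 18359 med [ 0.4667 -0.2516  0.1724] lo [ 0.444 -0.265  0.139] hi [ 0.488 -0.248  0.198]
travel [0.505, 0.011, 0.443] rot [-0.002, 0.001, -0.004] rows>= 2
```

View pics/i.png

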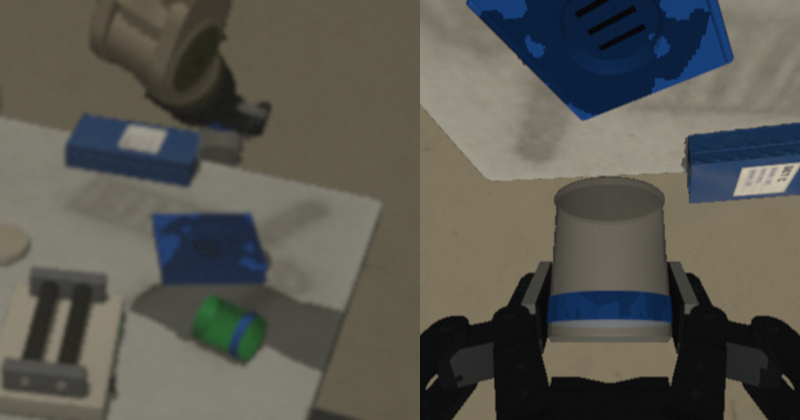

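The beaker is gripped squarely, mouth down, above the pocket: blue band up at (610,305) in the right panel, pocket at (615,40). I'll check tilt and offset from this wrist cloud.

```bash
python3 - <<'E'
from h import *
z=np.load('i_wrist.npz');P=z['P'];d=z['d']
Q=P[(d>0)&(np.hypot(P[...,0]-.466,P[...,1]+.272)<.029)&(P[...,2]>.12)&(P[...,2]<.22)]
print('z',np.percentile(Q[:,2],[.2,1,99,99.8]))
for k in np.arange(.14,.2,.01):
    s=Q[(abs(Q[:,2]-k)<.005)&(Q[:,1]>-.262)]
    if len(s)>50:
        M=np.c_[2*s[:,:2],np.ones(len(s))];c=np.linalg.lstsq(M,(s[:,:2]**2).sum(1),rcond=None)[0]
        print(k.round(3),len(s),c[:2].round(4),'r',np.sqrt(c[2]+c[0]**2+c[1]**2).round(4))
p,r=W();print(p)
E
```

```text
z [0.13670201 0.13746716 0.19928131 0.20141427]
0.14 1950 [ 0.4645 -0.2731] r 0.0251
0.15 2295 [ 0.4645 -0.2735] r 0.025
0.16 2472 [ 0.4644 -0.2739] r 0.0251
0.17 2678 [ 0.4644 -0.2741] r 0.025
0.18 3005 [ 0.4645 -0.2763] r 0.0269
0.19 3482 [ 0.4646 -0.2763] r 0.027
[ 0.46488783 -0.27285579  0.18057965]
```

```bash
python3 - <<'E'
from h import *
z=np.load('i_wrist.npz');P=z['P'];d=z['d']
m=(d>0)&(np.hypot(P[...,0]-.466,P[...,1]+.272)<.1)
t=P[m&(P[...,2]>.017)&(P[...,2]<.026)];print('top',cv2.minAreaRect(t[:,:2].astype(np.float32)*1000))
f=P[m&(np.hypot(P[...,0]-.466,P[...,1]+.272)<.04)&(P[...,2]>.003)&(P[...,2]<.014)]
print('floor',len(f),cv2.minEnclosingCircle(f[:,:2].astype(np.float32)) if len(f) else '')
T=np.array([.4668,-.2709,0])
plan([(T+Z*.10,RL),(T+Z*.072,RL)])
E
```

```text
top ((466.4506530761719, -272.5980224609375), (124.4021987915039, 119.54288482666016), 25.000789642333984)
floor 5258 ((0.4657639265060425, -0.27404898405075073), 0.030629128217697144)
travel [0.511, 0.013, 0.436] rot [-0.002, 0.001, -0.004] rows>= 2 
travel [0.174, 0.0, 0.156] rot [0.0, -0.0, 0.0] rows>= 1
```

```bash
python3 -m pendant '[{"travel":[0.25,0.006,0.21],"rot":[0,0,0],"fingers":0},{"travel":[0.51,0.013,0.435],"rot":[0,0,0],"fingers":0},{"travel":[0.685,0.013,0.591],"rot":[0,0,0],"fingers":0},{"travel":[0.685,0.013,0.591],"rot":[0,0,0],"fingers":0},{"travel":[0.685,0.013,0.591],"rot":[0,0,0],"fingers":0},{"travel":[0.685,0.013,0.591],"rot":[0,0,0],"fingers":0}]'
python3 - <<'E'
from h import *
print((W()[1].inv()*RL).as_rotvec())
T=np.array([.4668,-.2712,0])
plan([(T+Z*.058,RL),(T+Z*.0515,RL)])
E
```

```text
clock: 10.7
tcp_pos: [0.4688, -0.2713, 0.0738]
orientation: [0.276, 0.675, 0.615, -0.3]
wrist_force: [0.5, -0.2, -0.3]
finger_gap: 0.0506
grip_force: 26.8
[-0.00027721  0.00202993 -0.0056535 ]
travel [0.097, -0.017, 0.088] rot [-0.0, 0.002, -0.005] rows>= 1 
travel [0.04, -0.0, 0.037] rot [-0.0, -0.0, -0.0] rows>= 1
```

```bash
python3 -m pendant '[{"travel":[0.045,-0.012,0.04],"rot":[0,0,0],"fingers":0},{"travel":[0.097,-0.012,0.088],"rot":[0,0,0],"fingers":0},{"travel":[0.097,-0.012,0.088],"rot":[0,0,0],"fingers":0},{"travel":[0.097,-0.012,0.088],"rot":[0,0,0],"fingers":0}]'
python3 -m pendant '[{"travel":[0.02,0,0.018],"rot":[0,0,0],"fingers":0},{"travel":[0.04,0,0.037],"rot":[0,0,0],"fingers":0},{"travel":[0.04,0,0.037],"rot":[0,0,0],"fingers":0},{"travel":[0.04,0,0.037],"rot":[0,0,0],"fingers":0}]'
python3 look.py 5 | head -1
```

```text
clock: 11.1
tcp_pos: [0.466, -0.2707, 0.0559]
orientation: [0.275, 0.675, 0.616, -0.301]
wrist_force: [-0.4, -1.0, -0.6]
finger_gap: 0.0503
grip_force: 26.8
clock: 11.5
tcp_pos: [0.4672, -0.2718, 0.0531]
orientation: [0.278, 0.674, 0.614, -0.302]
wrist_force: [-5.6, 7.4, 19.8]
finger_gap: 0.0506
grip_force: 29.9
[ 0.46715938 -0.27182156  0.05308132]
```

```bash
python3 - <<'E'
from h import *
z=np.load('w5.npz');P=z['P'];d=z['d']
Q=P[(d>0)&(np.hypot(P[...,0]-.466,P[...,1]+.272)<.029)&(P[...,2]>.022)&(P[...,2]<.1)]
print('z',np.percentile(Q[:,2],[.2,1,99,99.8]))
for k in np.arange(.03,.08,.01):
    s=Q[(abs(Q[:,2]-k)<.005)&(Q[:,1]>-.262)]
    if len(s)>50:
        M=np.c_[2*s[:,:2],np.ones(len(s))];c=np.linalg.lstsq(M,(s[:,:2]**2).sum(1),rcond=None)[0]
        print(k.round(3),len(s),c[:2].round(4),'r',np.sqrt(c[2]+c[0]**2+c[1]**2).round(4))
E
```

```text
z [0.02213174 0.0227023  0.07239528 0.07424531]
0.03 2486 [ 0.467  -0.2727] r 0.025
0.04 2667 [ 0.467 -0.273] r 0.0251
0.05 3060 [ 0.4664 -0.2749] r 0.0267
0.06 3396 [ 0.4667 -0.2743] r 0.0266
0.07 2813 [ 0.4664 -0.2743] r 0.0257
```

View pics/w5.png

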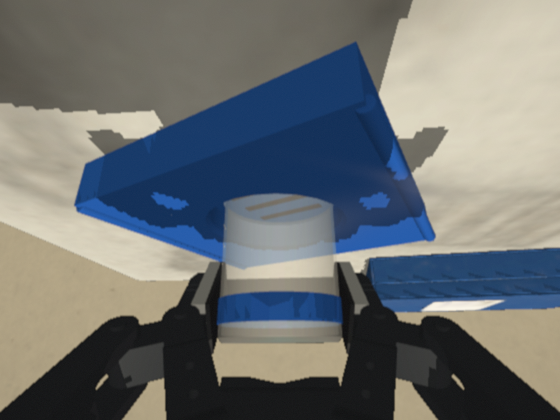

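The beaker is inside the pocket, with its rim through the opening at (278,208) and seated at about 20 N. Releasing and backing off along the tool axis.

```bash
python3 -m pendant '[{"travel":[-0.008,0,-0.007],"rot":[0,0,0],"fingers":0.2},{"travel":[-0.008,0,-0.007],"rot":[0,0,0],"fingers":0.4},{"travel":[-0.008,0,-0.007],"rot":[0,0,0],"fingers":1},{"travel":[-0.008,0,-0.007],"rot":[0,0,0],"fingers":1},{"travel":[-0.008,0,-0.007],"rot":[0,0,0],"fingers":1},{"travel":[-0.008,0,-0.007],"rot":[0,0,0],"fingers":1},{"travel":[-0.008,0,-0.007],"rot":[0,0,0],"fingers":1}]'
python3 -m pendant '[{"travel":[0,0,-0.2],"rot":[0,0,0],"fingers":1},{"travel":[0,0,-0.4],"rot":[0,0,0],"fingers":1},{"travel":[0,0,-0.8],"rot":[0,0,0],"fingers":1},{"travel":[0,0,-1],"rot":[0,0,0],"fingers":1},{"travel":[0,0,-1],"rot":[0,0,0],"fingers":1}]'
python3 look.py 6 beaker jar
python3 - <<'E'
from h import *
z=np.load('w6.npz');P=z['P'];d=z['d']
Q=P[(d>0)&(np.hypot(P[...,0]-.466,P[...,1]+.272)<.035)&(P[...,2]>.022)&(P[...,2]<.1)]
print('z',np.percentile(Q[:,2],[.2,1,99,99.8]))
t=Q[Q[:,2]>.066];print('base top',cv2.minEnclosingCircle(t[:,:2].astype(np.float32)),np.linalg.lstsq(np.c_[t[:,:2],np.ones(len(t))],t[:,2],rcond=None)[0])
for k in np.arange(.03,.08,.01):
    s=Q[(abs(Q[:,2]-k)<.005)&(Q[:,1]>-.262)]
    if len(s)>50:
        M=np.c_[2*s[:,:2],np.ones(len(s))];c=np.linalg.lstsq(M,(s[:,:2]**2).sum(1),rcond=None)[0]
        print(k.round(3),len(s),c[:2].round(4),'r',np.sqrt(c[2]+c[0]**2+c[1]**2).round(4))
print(env.get_state()['joint_pos'].round(2))
for q in(0,1,2,3):pass
E
```

```text
clock: 12.25
tcp_pos: [0.4661, -0.2709, 0.0506]
orientation: [0.275, 0.675, 0.616, -0.301]
wrist_force: [-0.3, -1.0, 0.4]
finger_gap: 0.0855
grip_force: 0.0
clock: 12.75
tcp_pos: [0.4766, -0.1805, 0.1334]
orientation: [0.277, 0.674, 0.616, -0.299]
wrist_force: [0.2, -0.9, 0.9]
finger_gap: 0.0855
grip_force: 0.0
[ 0.47570277 -0.18126808  0.13189701]
desk 0.0008268950138573261
beaker 0.88 [278. 199.] 5572 med [ 0.4687 -0.2517  0.0528] lo [ 0.445 -0.286  0.017] hi [ 0.491 -0.247  0.072]
beaker 0.77 [80. 36.] 10791 med [ 0.409  -0.1162  0.0503] lo [ 0.38  -0.145  0.007] hi [ 0.425 -0.103  0.053]
jar 0.6 [275. 145.] 12739 med [ 0.4711 -0.233   0.0206] lo [ 0.396 -0.305  0.003] hi [ 0.53  -0.195  0.022]
stand ((466.16064453125, -270.64678955078125), (123.91500091552734, 121.82930755615234), 24.715499877929688) [ 0.47265254 -0.23773437  0.02077324]
cheeks ((540.7781372070312, -107.23518371582031), (13.847171783447266, 5.7433271408081055), 14.928061485290527)
z [0.02221566 0.02282533 0.07229595 0.07249556]
base top ((0.46723416447639465, -0.2713998556137085), 0.025858324021100998) [-0.00529792 -0.06286306  0.05682769]
0.03 670 [ 0.4669 -0.2721] r 0.0251
0.04 695 [ 0.4669 -0.2723] r 0.0252
0.05 716 [ 0.4669 -0.2723] r 0.0252
0.06 817 [ 0.467 -0.272] r 0.0257
0.07 928 [ 0.4672 -0.2631] r 0.0165
[-0.11  0.33 -0.5   0.72 -0.84  1.54]
```

The beaker is seated upright: base top at 0.072 m, axis at (0.467, −0.272). For the jar, I'll lift, swing round with the camera upward, and look on the way.

```bash
cat >> h.py <<'E'
ZJ=-EY*np.cos(t_)-Z*np.sin(t_);RJ=tool(ZJ,-EX)   # pick
RQ=tool(TZ,-EX)                                   # place
def dn(deg): a=np.radians(deg);return tool(-Z,[np.cos(a),np.sin(a),0])
E
python3 - <<'E'
from h import *
w=[((.475,-.13,.22),RL),((.46,-.07,.28),dn(12)),((.45,.02,.30),dn(58)),((.44,.11,.30),dn(104)),((.44,.20,.27),dn(130))]
plan(w)
E
```

```text
travel [-0.266, -0.03, -0.823] rot [-0.003, 0.001, -0.003] rows>= 3 
travel [-0.046, -0.168, -0.696] rot [-0.118, 0.794, -0.266] rows>= 6 
travel [0.752, 0.074, -0.167] rot [-0.0, -0.0, -0.767] rows>= 6 
travel [0.468, 0.592, 0.001] rot [0.0, -0.0, -0.767] rows>= 6 
travel [-0.182, 0.727, 0.25] rot [0.0, -0.0, -0.433] rows>= 4
```

```bash
python3 -m pendant '[{"travel":[-0.266,-0.03,-0.823],"rot":[0,0,0],"fingers":1},{"travel":[-0.266,-0.03,-0.823],"rot":[0,0,0],"fingers":1},{"travel":[-0.266,-0.03,-0.823],"rot":[0,0,0],"fingers":1}]' 35 | head -2
python3 -m pendant '[{"travel":[-0.046,-0.168,-0.696],"rot":[-0.118,0.794,-0.266],"fingers":1},{"travel":[-0.046,-0.168,-0.696],"rot":[-0.118,0.794,-0.266],"fingers":1},{"travel":[-0.046,-0.168,-0.696],"rot":[-0.118,0.794,-0.266],"fingers":1},{"travel":[-0.046,-0.168,-0.696],"rot":[-0.118,0.794,-0.266],"fingers":1},{"travel":[-0.046,-0.168,-0.696],"rot":[-0.118,0.794,-0.266],"fingers":1},{"travel":[-0.046,-0.168,-0.696],"rot":[-0.118,0.794,-0.266],"fingers":1},{"travel":[-0.046,-0.168,-0.696],"rot":[-0.118,0.794,-0.266],"fingers":1}]' | head -3
python3 -m pendant '[{"travel":[0.752,0.074,-0.167],"rot":[0,0,-0.767],"fingers":1},{"travel":[0.752,0.074,-0.167],"rot":[0,0,-0.767],"fingers":1},{"travel":[0.752,0.074,-0.167],"rot":[0,0,-0.767],"fingers":1},{"travel":[0.752,0.074,-0.167],"rot":[0,0,-0.767],"fingers":1},{"travel":[0.752,0.074,-0.167],"rot":[0,0,-0.767],"fingers":1},{"travel":[0.752,0.074,-0.167],"rot":[0,0,-0.767],"fingers":1}]' | head -3
python3 -m pendant '[{"travel":[0.468,0.592,0],"rot":[0,0,-0.767],"fingers":1},{"travel":[0.468,0.592,0],"rot":[0,0,-0.767],"fingers":1},{"travel":[0.468,0.592,0],"rot":[0,0,-0.767],"fingers":1},{"travel":[0.468,0.592,0],"rot":[0,0,-0.767],"fingers":1},{"travel":[0.468,0.592,0],"rot":[0,0,-0.767],"fingers":1},{"travel":[0.468,0.592,0],"rot":[0,0,-0.767],"fingers":1}]' | head -3
python3 -m pendant '[{"travel":[-0.182,0.727,0.25],"rot":[0,0,-0.433],"fingers":1},{"travel":[-0.182,0.727,0.25],"rot":[0,0,-0.433],"fingers":1},{"travel":[-0.182,0.727,0.25],"rot":[0,0,-0.433],"fingers":1},{"travel":[-0.182,0.727,0.25],"rot":[0,0,-0.433],"fingers":1},{"travel":[-0.182,0.727,0.25],"rot":[0,0,-0.433],"fingers":1},{"travel":[-0.182,0.727,0.25],"rot":[0,0,-0.433],"fingers":1}]' | head -3
python3 look.py 7 jar oil_bottle
python3 - <<'E'
from h import *
z=np.load('w7.npz');P=z['P'];d=z['d']
q=P[(d>0)&(np.hypot(P[...,0]-.457,P[...,1]-.248)<.05)&(P[...,2]>.069)&(P[...,2]<.085)]
print('cap',len(q),cv2.minEnclosingCircle(q[:,:2].astype(np.float32)),np.median(q,0))
s=env.get_state();print(s['joint_pos'].round(2),s['clock'])
E
```

```text
clock: 13.2
tcp_pos: [0.477, -0.1293, 0.2243]
clock: 13.9
tcp_pos: [0.4605, -0.0733, 0.2792]
orientation: [-0.0, 0.633, 0.774, -0.0]
clock: 14.5
tcp_pos: [0.4506, 0.0205, 0.299]
orientation: [0.0, 0.276, 0.961, -0.002]
clock: 15.1
tcp_pos: [0.441, 0.1105, 0.2988]
orientation: [-0.001, -0.122, 0.993, -0.002]
clock: 15.7
tcp_pos: [0.4419, 0.1998, 0.2702]
orientation: [0.0, -0.338, 0.941, -0.001]
[0.44200503 0.19974804 0.27043148]
desk 0.0007479871061570331
jar 0.84 [240. 317.] 2610 med [0.594  0.2649 0.0746] lo [0.58  0.245 0.008] hi [0.626 0.292 0.077]
jar 0.7 [299. 226.] 2549 med [0.4601 0.2398 0.0753] lo [0.44  0.22  0.015] hi [0.487 0.267 0.077]
cheeks ((549.5232543945312, 0.08180999755859375), (83.53551483154297, 132.97279357910156), 13.82731819152832)
cap 2063 ((0.46448272466659546, 0.24513059854507446), 0.027745705097913742) [0.46339342 0.24385123 0.07550167]
[ 0.26  0.13 -0.14  1.3  -0.   -0.43] 15.85
```

View pics/w7.png

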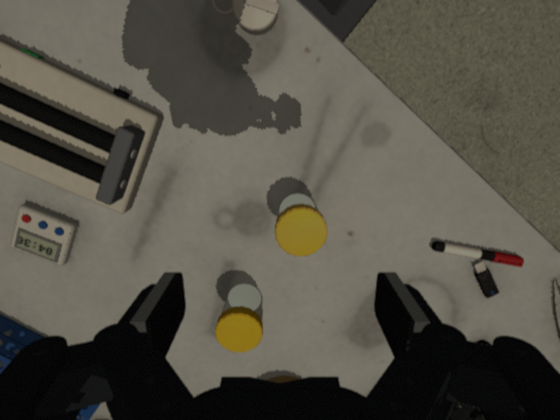

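The candidates in this view are the jar at (300,230), at (0.4645, 0.245) m and 0.525 m from the base, and the jar at (240,330), at about (0.60, 0.27) m and 0.66 m away. The first is nearest the base, so it is the one meant. I'll confirm in an enlarged crop and plan the approach.

```bash
python3 - <<'E'
from h import *
p=cv2.imread('pics/w7.png');cv2.imwrite('pics/crop.png',cv2.resize(p[160:370,190:360],None,fx=2.5,fy=2.5,interpolation=cv2.INTER_CUBIC))
J=np.array([.4645,.2451,.037])
w=seq(J-.13*ZJ+Z*.05,RJ,2)
plan(w+[(J-.08*ZJ,RJ),(J,RJ)])
E
```

```text
travel [-0.367, 0.449, 0.402] rot [0.223, 0.356, -0.503] rows>= 5 
travel [-0.655, 0.233, 0.121] rot [0.223, 0.356, -0.503] rows>= 5 
travel [-0.31, -0.0, 0.695] rot [0.0, -0.0, -0.0] rows>= 2 
travel [-0.0, -0.001, 0.667] rot [0.0, -0.0, -0.0] rows>= 2
```

View pics/crop.png

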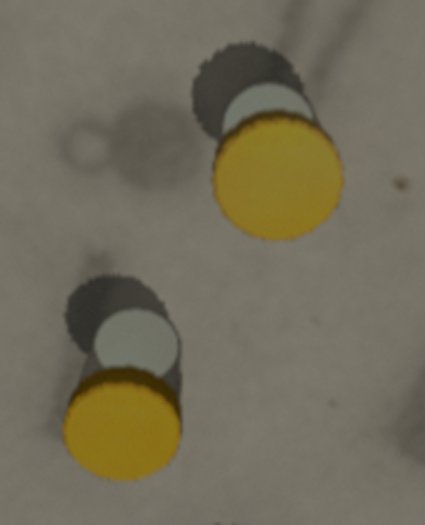

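The crop confirms two identical yellow-capped jars. The upper one, at crop (278,175), stands nearer the base, so I'll take that one.

```bash
python3 -m pendant '[{"travel":[-0.367,0.449,0.402],"rot":[0.223,0.356,-0.503],"fingers":1},{"travel":[-0.367,0.449,0.402],"rot":[0.223,0.356,-0.503],"fingers":1},{"travel":[-0.367,0.449,0.402],"rot":[0.223,0.356,-0.503],"fingers":1},{"travel":[-0.367,0.449,0.402],"rot":[0.223,0.356,-0.503],"fingers":1},{"travel":[-0.367,0.449,0.402],"rot":[0.223,0.356,-0.503],"fingers":1}]' | head -3
python3 -m pendant '[{"travel":[-0.655,0.233,0.121],"rot":[0.223,0.356,-0.503],"fingers":1},{"travel":[-0.655,0.233,0.121],"rot":[0.223,0.356,-0.503],"fingers":1},{"travel":[-0.655,0.233,0.121],"rot":[0.223,0.356,-0.503],"fingers":1},{"travel":[-0.655,0.233,0.121],"rot":[0.223,0.356,-0.503],"fingers":1},{"travel":[-0.655,0.233,0.121],"rot":[0.223,0.356,-0.503],"fingers":1},{"travel":[-0.655,0.233,0.121],"rot":[0.223,0.356,-0.503],"fingers":1},{"travel":[-0.655,0.233,0.121],"rot":[0.223,0.356,-0.503],"fingers":1}]' | head -3
python3 - <<'E'
from h import *
J=np.array([.4645,.2451,.037])
p,d,P=shot('wrist');cv2.imwrite('pics/w8.png',p)
q=P[(d>0)&(np.hypot(P[...,0]-.4645,P[...,1]-.245)<.04)&(P[...,2]>.071)&(P[...,2]<.085)]
print('cap',len(q),cv2.minEnclosingCircle(q[:,:2].astype(np.float32)),np.median(q,0))
for k in(.02,.035,.05):
    s=P[(d>0)&(np.hypot(P[...,0]-.4645,P[...,1]-.245)<.04)&(abs(P[...,2]-k)<.005)]
    M=np.c_[2*s[:,:2],np.ones(len(s))];c=np.linalg.lstsq(M,(s[:,:2]**2).sum(1),rcond=None)[0];print(k,len(s),c[:2],np.sqrt(c[2]+c[0]**2+c[1]**2))
p,r=W();print(p-(J-.13*ZJ+Z*.05),(r.inv()*RJ).as_rotvec(),env.get_state()['joint_pos'].round(2))
plan([(J-.08*ZJ,RJ),(J,RJ)])
E
```

```text
clock: 16.35
tcp_pos: [0.4415, 0.2705, 0.2214]
orientation: [-0.134, -0.564, 0.796, -0.172]
clock: 17.05
tcp_pos: [0.4408, 0.3395, 0.1736]
orientation: [0.25, 0.72, -0.563, 0.32]
cap 3025 ((0.46525776386260986, 0.24572421610355377), 0.02814643085002899) [0.4643216  0.24830663 0.07603932]
0.02 133 [0.46558933 0.24647706] 0.02444148934874849
0.035 184 [0.46538163 0.24607397] 0.024994273897863923
0.05 220 [0.46512545 0.2456026 ] 0.025420417867570374
[-0.00016261  0.00041289  0.00017516] [-0.00053612  0.00159815 -0.00102431] [ 0.83  0.73  0.26  1.65 -0.67 -0.79]
travel [-0.307, 0.0, 0.7] rot [-0.001, 0.002, -0.001] rows>= 2 
travel [-0.0, -0.0, 0.666] rot [0.0, -0.0, 0.0] rows>= 2
```

```bash
python3 -m pendant '[{"travel":[-0.307,0.002,0.7],"rot":[0,0,0],"fingers":1},{"travel":[-0.307,0.002,0.7],"rot":[0,0,0],"fingers":1},{"travel":[-0.307,0.002,0.7],"rot":[0,0,0],"fingers":1},{"travel":[-0.307,0.002,0.7],"rot":[0,0,0],"fingers":1}]' 35 | head -3
python3 -m pendant '[{"travel":[0,0,0.25],"rot":[0,0,0],"fingers":1},{"travel":[0,0,0.5],"rot":[0,0,0],"fingers":1},{"travel":[0,0,0.666],"rot":[0,0,0],"fingers":1},{"travel":[0,0,0.666],"rot":[0,0,0],"fingers":1},{"travel":[0,0,0.666],"rot":[0,0,0],"fingers":0.3},{"travel":[0,0,0.666],"rot":[0,0,0],"fingers":0},{"travel":[0,0,0.666],"rot":[0,0,0],"fingers":0},{"travel":[0,0,0.666],"rot":[0,0,0],"fingers":0},{"travel":[0,0,0.666],"rot":[0,0,0],"fingers":0},{"travel":[0,0,0.666],"rot":[0,0,0],"fingers":0}]' 35
python3 - <<'E'
from h import *
p,r=W();print(p,(r.inv()*RJ).as_rotvec())
K=C+Z*.0785+EY*.0
p1=p+Z*.14
w=[(p1-Z*.03,RJ)]+seq(K+Z*.12-EY*0,RQ,4,(p1,RJ))
print((RJ.inv()*RQ).as_rotvec())
plan(w+[(K+Z*.03,RQ)])
E
```

```text
clock: 17.5
tcp_pos: [0.4499, 0.302, 0.0914]
orientation: [0.251, 0.719, -0.563, 0.32]
clock: 18.5
tcp_pos: [0.4647, 0.2468, 0.0384]
orientation: [0.249, 0.72, -0.562, 0.321]
wrist_force: [-0.4, 3.8, 7.0]
finger_gap: 0.0498
grip_force: 35.5
[0.46472579 0.24680843 0.03839745] [-0.00472085  0.00052096  0.00103278]
[ 0.00000000e+00 -1.57079633e+00  1.23314773e-16]
travel [0.681, -0.002, -0.614] rot [-0.005, 0.0, 0.001] rows>= 3 
travel [0.606, -0.049, 0.237] rot [0.0, -0.375, -0.0] rows>= 3 
travel [0.544, -0.048, 0.212] rot [0.0, -0.375, -0.0] rows>= 3 
travel [0.583, -0.049, -0.011] rot [0.0, -0.375, -0.0] rows>= 3 
travel [0.535, -0.048, -0.234] rot [0.0, -0.375, -0.0] rows>= 3 
travel [0.502, -0.0, 0.557] rot [-0.0, 0.0, -0.0] rows>= 2
```

```bash
python3 -m pendant '[{"travel":[0.2,0,-0.18],"rot":[0,0,0],"fingers":0},{"travel":[0.45,0,-0.4],"rot":[0,0,0],"fingers":0},{"travel":[0.681,-0.002,-0.614],"rot":[0,0,0],"fingers":0},{"travel":[0.681,-0.002,-0.614],"rot":[0,0,0],"fingers":0}]' | head -3
python3 -m pendant '[{"travel":[0.606,-0.049,0.237],"rot":[0,-0.375,0],"fingers":0},{"travel":[0.606,-0.049,0.237],"rot":[0,-0.375,0],"fingers":0},{"travel":[0.606,-0.049,0.237],"rot":[0,-0.375,0],"fingers":0},{"travel":[0.606,-0.049,0.237],"rot":[0,-0.375,0],"fingers":0}]' | head -3
python3 -m pendant '[{"travel":[0.544,-0.048,0.212],"rot":[0,-0.375,0],"fingers":0},{"travel":[0.544,-0.048,0.212],"rot":[0,-0.375,0],"fingers":0},{"travel":[0.544,-0.048,0.212],"rot":[0,-0.375,0],"fingers":0},{"travel":[0.544,-0.048,0.212],"rot":[0,-0.375,0],"fingers":0}]' | head -3
python3 -m pendant '[{"travel":[0.583,-0.049,-0.011],"rot":[0,-0.375,0],"fingers":0},{"travel":[0.583,-0.049,-0.011],"rot":[0,-0.375,0],"fingers":0},{"travel":[0.583,-0.049,-0.011],"rot":[0,-0.375,0],"fingers":0},{"travel":[0.583,-0.049,-0.011],"rot":[0,-0.375,0],"fingers":0}]' | head -3
python3 -m pendant '[{"travel":[0.535,-0.048,-0.234],"rot":[0,-0.375,0],"fingers":0},{"travel":[0.535,-0.048,-0.234],"rot":[0,-0.375,0],"fingers":0},{"travel":[0.535,-0.048,-0.234],"rot":[0,-0.375,0],"fingers":0},{"travel":[0.535,-0.048,-0.234],"rot":[0,-0.375,0],"fingers":0},{"travel":[0.535,-0.048,-0.234],"rot":[0,-0.375,0],"fingers":0}]'
python3 - <<'E'
from h import *
K=C+Z*.0785
p,r=W();print(p-K-Z*.12,(r.inv()*RQ).as_rotvec(),env.get_state()['joint_pos'].round(2))
for n in('wrist','side'):
    im,d,P=shot(n);cv2.imwrite(f'pics/w9_{n}.png',im);q=P-C
    Q=q[(d>0)&(P[...,2]>.13)&(P[...,2]<.25)&(abs(q@EX)<.03)&(abs(q@EY)<.05)]
    if len(Q): 
        print(n,len(Q),'y',np.percentile(Q@EY,[.5,50,99.5]).round(4),'z',np.percentile(Q[:,2],[1,50,99]).round(4))
        for y in np.arange(-.03,.04,.01):
            s=Q[abs(Q@EY-y)<.005]
            if len(s)>20: print('  ',y.round(3),'x',np.percentile(s@EX,[2,98]).round(4),'ztop',np.percentile(s[:,2],98).round(4))
plan([(K+Z*.03,RQ),(K+Z*.005,RQ)])
E
```

```text
clock: 18.9
tcp_pos: [0.4659, 0.2474, 0.152]
orientation: [0.247, 0.72, -0.563, 0.322]
clock: 19.3
tcp_pos: [0.4878, 0.1776, 0.1834]
orientation: [0.134, 0.768, -0.602, 0.174]
clock: 19.7
tcp_pos: [0.5093, 0.1112, 0.1863]
orientation: [0.017, 0.787, -0.617, 0.02]
clock: 20.1
tcp_pos: [0.5315, 0.0454, 0.1891]
orientation: [-0.102, 0.776, -0.608, -0.136]
clock: 20.6
tcp_pos: [0.5539, -0.0186, 0.1955]
orientation: [-0.218, 0.736, -0.574, -0.284]
wrist_force: [0.3, 0.3, -0.4]
finger_gap: 0.05
grip_force: 36.8
[-0.00043479  0.00023187 -0.003016  ] [ 0.00685662 -0.00147544  0.00053776] [-0.45  0.63  0.18  1.65  0.54 -2.41]
wrist 26777 y [-0.0499 -0.0374  0.0096] z [0.1723 0.2066 0.2344]
   -0.03 x [-0.0297  0.0298] ztop 0.2233
   -0.02 x [-0.0297  0.0297] ztop 0.223
   -0.01 x [-0.0264  0.0264] ztop 0.2216
   0.0 x [-0.0252  0.0249] ztop 0.2216
   0.01 x [-0.0102  0.0149] ztop 0.2215
   0.02 x [-0.0102  0.0166] ztop 0.2214
side 1022 y [-0.0425  0.0114  0.0425] z [0.1766 0.2166 0.2488]
   -0.03 x [-0.0229  0.0267] ztop 0.2497
   -0.02 x [-0.0283  0.0285] ztop 0.249
   -0.01 x [-0.0299  0.029 ] ztop 0.2372
   0.0 x [-0.0294  0.0289] ztop 0.2243
   0.01 x [-0.0288  0.0292] ztop 0.2238
   0.02 x [-0.0295  0.0272] ztop 0.2238
   0.03 x [-0.024   0.0221] ztop 0.2227
   0.04 x [-0.0221  0.0204] ztop 0.2204
travel [0.499, -0.002, 0.548] rot [0.004, -0.003, 0.003] rows>= 2 
travel [0.139, 0.0, 0.155] rot [0.0, 0.0, 0.0] rows>= 1
```

View pics/w9_wrist.png

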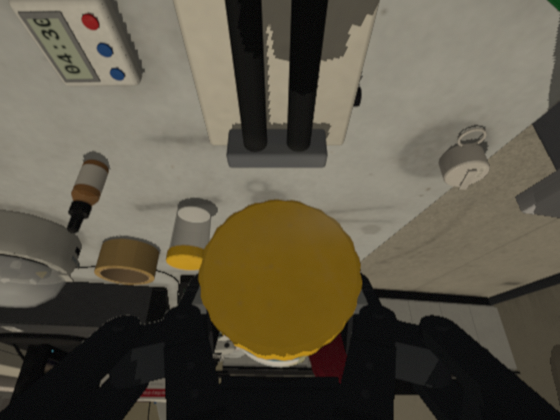

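The wrist view shows the yellow cap end at (280,280), with the jar held horizontally and in line with the rollers at the top. The jar axis is level with the TCP, so I'm lowering it.

```bash
python3 -m pendant '[{"travel":[0.25,-0.002,0.27],"rot":[0.004,-0.003,0.003],"fingers":0},{"travel":[0.499,-0.002,0.548],"rot":[0.004,-0.003,0.003],"fingers":0},{"travel":[0.57,-0.002,0.63],"rot":[0.004,-0.003,0.003],"fingers":0},{"travel":[0.638,-0.002,0.703],"rot":[0.004,-0.003,0.003],"fingers":0},{"travel":[0.638,-0.002,0.703],"rot":[0.004,-0.003,0.003],"fingers":0},{"travel":[0.638,-0.002,0.703],"rot":[0.004,-0.003,0.003],"fingers":0}]'
python3 - <<'E'
from h import *
K=C+Z*.0785
p,r=W();print(p-K,(r.inv()*RQ).as_rotvec())
plan([(K,RQ)])
E
```

```text
clock: 21.3
tcp_pos: [0.5554, -0.0204, 0.0846]
orientation: [-0.222, 0.734, -0.576, -0.282]
wrist_force: [0.3, -0.8, -1.2]
finger_gap: 0.0498
grip_force: 36.8
[ 0.00102593 -0.00162123  0.00612494] [-0.00290731  0.00171936 -0.00069362]
travel [0.023, 0.005, 0.048] rot [-0.003, 0.002, -0.001] rows>= 1
```

```bash
python3 -m pendant '[{"travel":[0.015,0,0.017],"rot":[0,0,0],"fingers":0},{"travel":[0.03,0,0.035],"rot":[0,0,0],"fingers":0},{"travel":[0.03,0,0.035],"rot":[0,0,0],"fingers":0},{"travel":[0.03,0,0.035],"rot":[0,0,0],"fingers":0}]'
sleep 0; python3 look.py 10 | head -1
```

```text
clock: 21.7
tcp_pos: [0.5553, -0.0205, 0.0785]
orientation: [-0.223, 0.734, -0.576, -0.282]
wrist_force: [0.6, -0.1, 4.9]
finger_gap: 0.0498
grip_force: 38.0
[ 0.5552584  -0.02047063  0.07844396]
```

Contact with the rollers (about 5 N). Releasing gently and backing off along the tool axis.

```bash
python3 -m pendant '[{"travel":[0.004,0,0.005],"rot":[0,0,0],"fingers":0},{"travel":[0.004,0,0.005],"rot":[0,0,0],"fingers":0.2},{"travel":[0.004,0,0.005],"rot":[0,0,0],"fingers":0.4},{"travel":[0.004,0,0.005],"rot":[0,0,0],"fingers":1},{"travel":[0.004,0,0.005],"rot":[0,0,0],"fingers":1},{"travel":[0.004,0,0.005],"rot":[0,0,0],"fingers":1},{"travel":[0.004,0,0.005],"rot":[0,0,0],"fingers":1}]'
python3 -m pendant '[{"travel":[0,0,-0.2],"rot":[0,0,0],"fingers":1},{"travel":[0,0,-0.5],"rot":[0,0,0],"fingers":1},{"travel":[0,0,-0.9],"rot":[0,0,0],"fingers":1},{"travel":[0,0,-1],"rot":[0,0,0],"fingers":1},{"travel":[0,0,-1],"rot":[0,0,0],"fingers":1}]' | head -2
python3 -m pendant '[{"travel":[-0.5,0,-0.7],"rot":[0,0,0],"fingers":1},{"travel":[-0.5,0,-0.7],"rot":[0,0,0],"fingers":1},{"travel":[-0.5,0,-0.7],"rot":[0,0,0],"fingers":1},{"travel":[-0.5,0,-0.7],"rot":[0,0,0],"fingers":1}]' | head -2
python3 - <<'E'
from h import *
for n in('wrist','side','scene'):
    im,d,P=shot(n);cv2.imwrite(f'pics/end_{n}.png',im);q=P-C
    Q=q[(d>0)&(P[...,2]>.068)&(P[...,2]<.12)&(abs(q@EX)<.04)&(abs(q@EY)<.065)]
    if len(Q): print(n,len(Q),'y',np.percentile(Q@EY,[.5,50,99.5]).round(4),'x',np.percentile(Q@EX,[2,98]).round(4),'z',np.percentile(Q[:,2],[1,50,99]).round(4))
    for y in np.arange(-.035,.045,.02):
        s=Q[abs(Q@EY-y)<.008]
        if len(s)>20: print('  ',y.round(3),'x',np.percentile(s@EX,[3,97]).round(4),'ztop',np.percentile(s[:,2],98).round(4))
    b=P[(d>0)&(np.hypot(P[...,0]-.467,P[...,1]+.272)<.035)&(P[...,2]>.055)&(P[...,2]<.1)]
    if len(b): print('  beaker',len(b),np.median(b,0),np.percentile(b[:,2],99))
E
```

```text
clock: 22.45
tcp_pos: [0.5544, -0.0203, 0.0764]
orientation: [-0.222, 0.734, -0.576, -0.283]
wrist_force: [0.9, 1.4, 0.5]
finger_gap: 0.0854
grip_force: 0.0
clock: 22.95
tcp_pos: [0.5748, -0.1006, 0.1668]
clock: 23.35
tcp_pos: [0.5769, -0.1098, 0.2684]
wrist 4147 y [-0.0405 -0.0316  0.0344] x [-0.0231  0.0253] z [0.0688 0.0962 0.1064]
   -0.035 x [-0.0232  0.0249] ztop 0.1063
   -0.015 x [-0.0211  0.0243] ztop 0.1043
   0.005 x [-0.0209  0.0247] ztop 0.1033
   0.025 x [-0.0201  0.0228] ztop 0.102
side 638 y [-0.0347  0.0162  0.0407] x [-0.0241  0.0234] z [0.0689 0.0966 0.1075]
   -0.035 x [-0.0261  0.0221] ztop 0.1085
   -0.015 x [-0.0241  0.0243] ztop 0.1075
   0.005 x [-0.0233  0.023 ] ztop 0.1049
   0.025 x [-0.0225  0.0218] ztop 0.1039
  beaker 248 [ 0.46490117 -0.25996318  0.07135364] 0.07544987793651496
scene 253 y [-0.0031  0.031   0.0406] x [-0.0218  0.0218] z [0.0689 0.0961 0.1057]
   0.005 x [-0.0042  0.0198] ztop 0.1068
   0.025 x [-0.0214  0.0188] ztop 0.1042
  beaker 322 [ 0.46232388 -0.26630043  0.07053803] 0.07547146114705958
```

View pics/end_side.png

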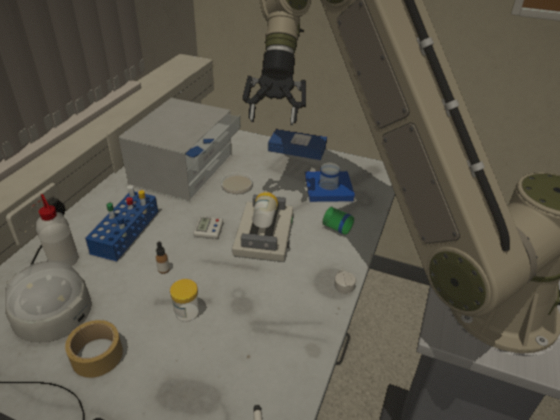

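The final side view shows the beaker mouth-down in the stand at (328,175) and the jar on the rollers at (265,212). The oil bottle, petri dish and green look-alike have not moved, and the arm is clear.

```bash
python3 -c "
from workcell import env
print(env.hand_in())"
```

```text
the job is handed in; nothing more can be done
None
```

I stood the beaker mouth down in the stand's pocket and laid the nearest yellow-capped jar along the rollers, both released at rest, and handed the job in at about 23.5 s; no verdict came back, but the final camera measurements look within the limits.

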